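Clear the shaker and fit its tube-carrier plate

TASK

Clear the three used leftovers (screw cap, rubber stopper, plastic offcut) off the top of the laboratory shaker into the open waste tub. Then take the white carrier plate from its sloping stand by its fin and lower it, without dropping it, over the shaker's two locating pins until it lies flush on the platform, fin up, and let go of it. Leave everything else on the bench where it is.

Things in the scene. Friction and masses are not known exactly. Their poses are not given: they have to be found in the camera images.
- shaker: Fixed shaker: white housing 190 (x) x 250 (y) mm with an aluminium platform 160 x 240 mm on top, its top 76 mm above the bench. Two upright steel pins, 12 mm in diameter, 21 mm tall (conical in the top 7 mm), stand on it at y = -90 and +90 mm, x = 0. Origin: centre of the underside, on the bench, z up.
- seat (a point): Centre of the shaker platform's top face, midway between the two pins; axes as the shaker's (pins at y = -90 and +90 mm). The plate's origin comes here when it is seated; either way round is fine.
- plate: Loose white plastic plate 120 (x) x 215 (y) x 10 mm, 0.35 kg. Two 15 mm through holes at y = -90 and +90 mm, x = 0; eight round tube seats, 4 mm high, at x = -38 and +38 mm. Fin in the middle: 50 (x) x 16 (y) mm, top 48 mm above the underside. Origin: centre of the underside; z: its normal, fin side. It starts on the stand, sloping 35 degrees, low edge (-x) nearer the robot.
- fin (a point): Grip point on the plate's fin, 34 mm above the plate's underside along its normal (14 mm below the fin's top); axes as the plate's. The fingers close along y.
- stand: Fixed steel stand, 130 (x) x 190 (y) mm, with a slab that slopes 35 degrees, rising towards +x, and a lip along its low edge that stands 14 mm above the slab's face. The slab's upper face is 62 mm above the bench at the middle, 98 mm at its top edge. Origin: centre of the underside, on the bench.
- tub: Fixed open white waste tub, outside 160 (x) x 190 (y) x 90 (z) mm, walls and floor 4 mm. Origin: centre of the underside, on the bench.
- cap: Used white screw cap, a disc 30 mm in diameter and 19 mm tall, at first standing flat on the shaker platform. Origin: centre of its underside.
- stopper: Used dark rubber stopper on the shaker platform, tapered, 29 mm in diameter at the bottom, 25 mm at the top, 26 mm tall. Origin: centre of its underside.
- offcut: Black plastic offcut on the shaker platform, a block 20 (x) x 36 (y) x 20 (z) mm. Origin: centre of its underside.
- vial: Bystander: small amber vial, 28 mm in diameter, 55 mm tall, on the bench. Origin: centre of its underside.
- spare: Bystander: a clean stopper of the same shape as the used one, standing on the bench, not on the shaker; it is to stay. Origin: centre of its underside.
- jar: Bystander: white sample jar, 56 mm in diameter, 80 mm tall. Origin: centre of its underside.
- spatula: Bystander: flat steel spatula, 190 mm long along its x, lying on the bench behind the shaker. Origin: on its length, at its underside.

How it is judged:
By the outcome, as a careful person would: the job done as asked, in the order asked, and still so for the second after the job is handed in, with the robot touching nothing.
It also fails if it takes over 72 s, if anything falls off the work surface, if the arm or the gripper's body presses on something with over 40 N, if the wrist force passes 120 N, or if a joint passes its speed limit or range.

ROBOT

A 7-joint arm with a two-finger parallel gripper is mounted at the origin on the work surface. World frame = base frame: x ahead of the robot, y to its left, z up, the work surface at z = 0. Lengths are in m, angles in rad, forces in N, time in s.
With the tool pointing down it reaches from about 0.4 to 0.85 m from the base axis. Payload 4.5 kg.
Tool frame: the origin (TCP) lies midway between the tips of the shut fingers; the grasp point (between the pads) lies 19 mm behind it; z points along the fingers, y is the line along which they close (so a half turn about z gives the same grasp; the last joint's range is limited). The gripper opens to 88 mm and grips with 3 to 60 N. Pads are 18 mm wide; open, the fingers measure 123 mm over their backs; the gripper's body (75 mm by 187 mm) begins 45 mm behind the grasp point.
Start: joints at [1.147, 0.689, -0.195, 1.565, 0.157, 0.902, -0.215], TCP at [0.276, -0.561, 0.239] pointing down, gripper open.
Joint ranges: [-3.01, 3.01], [-0.46, 2.08], [-1.47, 1.51], [0.13, 2.56], [-1, 4.14], [0.04, 2.09], [-2.66, 2.66]. Speed limits (rad/s): [2.57, 2.57, 3.14, 3.14, 3.14, 3.14, 3.14].

INTERFACE

Orientations are given as a unit quaternion [x, y, z, w].
In Python, from plant import r gives the robot as it stands.
- The arm moves only by the tool move_arm, never from a script. Its argument "targets" is a list that holds one entry, the list of rows, each a list of 7 numbers: the opening, from 0 (shut) to 1 (fully open), then the shift along the tool's x, y, z in mm, then the turn, a rotation vector about the tool's x, y, z in degrees. In form: [[[claw, dx, dy, dz, ax, ay, az], ...]]. A call has 1 to 10 rows; each row is the pose to reach, as a shift and turn from the pose commanded when the call began, along the tool's axes at that moment; what a row does not reach only later rows make up. A row lasts 1/8 s, in which the tool goes at most 62.5 mm and 10.7 degrees, less where a joint would pass 70% of its speed; a pose out of reach is approached as far as the arm can. A call with a gripper value outside its range is refused whole. The fingers move at their own pace and stop on an object; "newtons" is the grip in N (left out, the last holds). Time passes only in rows, so rows that repeat a pose let the fingers close. It gives the time, the measured TCP pose, the force, the opening and the grip force at its end, in the units of the state.
- r.get_state(): the state, without advancing time (a new reading comes with each control period).
- r.snapshot(name): name is "side" or "top"; returns the picture (400x640x3 uint8, red, green, blue); there is no depth.
- r.camera_info(name): a dict with "fx", "fy", "cx", "cy" (pixels), "R" (3x3) and "t" (3): a world point X has camera coordinates R X + t. Camera axes: x right, y down, z forward; pixel columns grow to the right and rows downward; lengths in m; the calibration is good to about 2 mm. A picture is of the moment at which its call begins. camera_info takes no time and is no camera call.
- r.finish_job(): hands the job in; it is judged then, once.
The state is a dict: "clock": time; "q": joint angles; "qd": joint speeds; "joint_torque": joint torques, N m; "tool_pos": TCP position; "eef_rot": TCP orientation; "contact_force": force on the tool from outside, world axes, zero at the start; "moment": the same for the moment, N m; "opening": opening from 0.0 (shut) to 1.0 (fully open); "finger_force": force on a finger pad.
Only numpy, scipy, OpenCV 4.12 (cv2) and the standard library are available. Lean on these libraries where they do the work, as an engineer would, in place of code of your own. Each camera call takes 0.05 s, during which the arm holds its last target. There are 200 camera calls.

## Working session

There is one attempt and no reset: what is moved stays moved. The work goes in short steps, Python scripts to look and compute and a tool call to move; the robot and the scene stay as the last step left them, time stands still between calls to the robot, and variables do not carry over. Pictures are saved under pics/ and viewed, at most 10 in all, crops included, and the job is handed in when it is done.

Besides the shell and the picture viewer there is one more tool, called after "Emit:" in YAML: its name, and indented under it one key for each argument. move_arm: Moves the arm, as the interface text tells. Its arguments: {"type":"object","properties":{"targets":{"type":"array","items":{"type":"array","items":{"type":"array","items":{"type":"number"}}}},"newtons":{"type":"number"}},"required":["targets"]}

```bash
ls; mkdir -p pics
python3 - <<'E'
from plant import r
import cv2,numpy as np
s=r.get_state();print({k:np.round(v,4).tolist() for k,v in s.items()})
for n in("side","top"):
    im=r.snapshot(n);cv2.imwrite(f"pics/{n}0.png",im[:,:,::-1]);c=r.camera_info(n);print(n,{k:np.round(v,4).tolist() for k,v in c.items()})
E
```

```text
pics
{'clock': 0.0, 'q': [1.1468, 0.69, -0.1945, 1.5663, 0.1573, 0.9025, -0.2151], 'qd': [-0.0009, 0.0007, -0.0019, -0.0014, 0.0002, 0.0002, -0.0004], 'joint_torque': [0.0002, -52.7559, -1.2673, -15.3427, -0.0527, 0.0066, 0.0001], 'tool_pos': [0.2759, -0.5601, 0.2379], 'eef_rot': [0.9739, 0.2269, -0.0003, -0.0009], 'contact_force': [-0.142, -0.0789, -0.3534], 'moment': [-0.055, 0.0355, 0.0225], 'finger_force': 0.0, 'opening': 1.0022}
side {'fx': 448.1931, 'fy': 448.1931, 'cx': 320.8382, 'cy': 200.1248, 'R': [[-0.8772, -0.48, 0.0083], [-0.2597, 0.4601, -0.849], [0.4037, -0.7469, -0.5283]], 't': [0.4737, 0.2051, 0.8501]}
top {'fx': 468.2384, 'fy': 468.2384, 'cx': 311.5417, 'cy': 197.4947, 'R': [[-0.028, -0.9995, -0.0174], [-0.9845, 0.0306, -0.1724], [0.1729, 0.0123, -0.9849]], 't': [0.0326, 0.5537, 1.2113]}
```

View pics/side0.png

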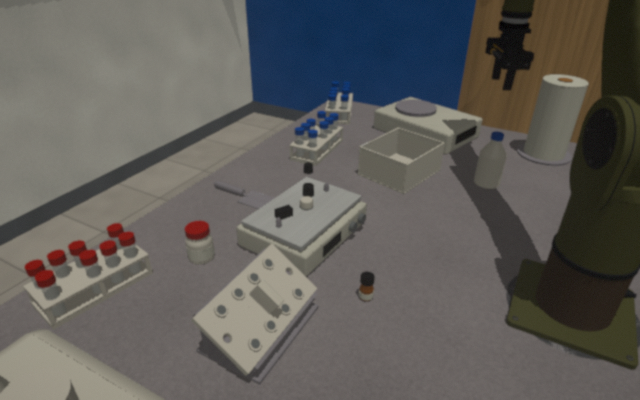

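View pics/top0.png

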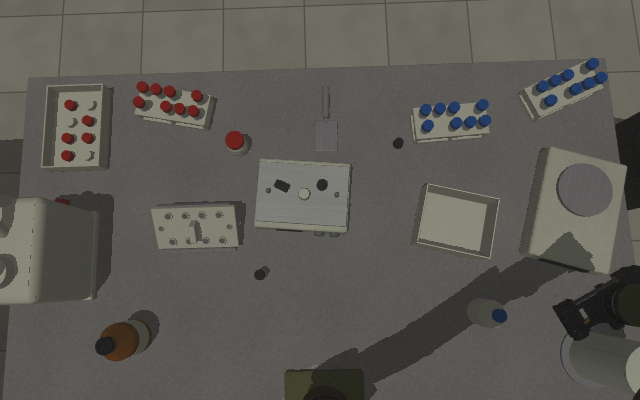

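The side view shows the shaker at about (303,220) with its pins at (278,222) and (326,187). On it are the cap (306,202), stopper (308,190) and offcut (284,212). The plate is at (258,305) and the tub at (400,158). In the top view the pins are at (268,190) and (337,194), the offcut (282,186), cap (304,194), stopper (322,185), plate (196,227) and tub (457,220). Next I'll zoom in and measure.

```bash
cat > h.py <<'E'
from plant import r
import cv2,numpy as np
from scipy.spatial.transform import Rotation as Ro
C={n:r.camera_info(n) for n in("side","top")}
def K(n):c=C[n];return np.array([[c["fx"],0,c["cx"]],[0,c["fy"],c["cy"]],[0,0,1.]])
def ray(n,p):
    c=C[n];R=np.array(c["R"]);t=np.array(c["t"]);return -R.T@t,R.T@np.linalg.solve(K(n),[p[0],p[1],1])
def plane(n,p,z):
    o,d=ray(n,p);return o+d*(z-o[2])/d[2]
def tri(ps,pt):
    (a,u),(b,v)=ray("side",ps),ray("top",pt)
    s=np.linalg.lstsq(np.c_[u,-v],b-a,rcond=None)[0];A,B=a+u*s[0],b+v*s[1]
    return (A+B)/2,np.linalg.norm(A-B)
def proj(n,X):
    c=C[n];p=K(n)@(np.array(c["R"])@X+np.array(c["t"]));return p[:2]/p[2]
def go(pos,Rt):  # shift mm and rotvec deg from measured pose to wanted TCP pose
    s=r.get_state();R0=Ro.from_quat(s["eef_rot"]);Rt=Ro.from_matrix(Rt)
    return np.round(R0.inv().apply(np.array(pos)-s["tool_pos"])*1000,1),np.round((R0.inv()*Rt).as_rotvec(degrees=True),1)
E
python3 - <<'E'
from h import *
t=cv2.imread("pics/top0.png");s=cv2.imread("pics/side0.png")
f=lambda i,x,y,w,h,k:cv2.convertScaleAbs(cv2.resize(i[y:y+h,x:x+w],None,fx=k,fy=k,interpolation=cv2.INTER_CUBIC),alpha=1.4)
A=f(t,145,152,215,100,3.72);B=f(s,190,170,180,210,1)
a=f(s,235,175,135,96,3);b=f(s,190,240,131,96,3)
A=cv2.resize(A,(800,372))[:300];out=np.zeros((600,800,3),np.uint8);out[:300]=A
out[305:593,:400]=a[:,:400] if a.shape[1]>=400 else 0 if False else cv2.copyMakeBorder(a,0,0,0,max(0,400-a.shape[1]),0)[:,:400]
out[305:593,402:402+393]=b[:,:393]
cv2.imwrite("pics/z0.png",out)
E
```

```text
(no output)
```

View pics/z0.png

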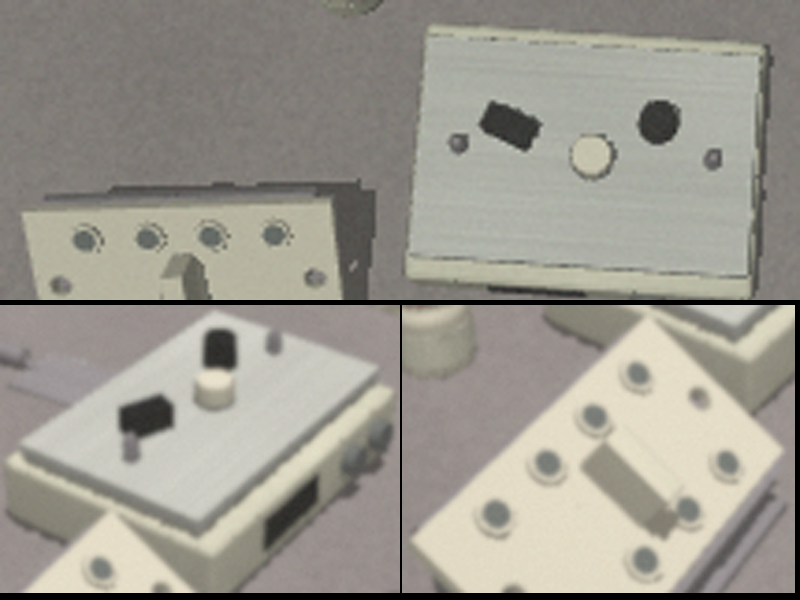

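The zoom shows the platform with both pins, the offcut turned about 25° in the top view, the cap (slightly off centre), the stopper, and the plate face with its holes and fin. I can read corners and centres well enough here to triangulate them.

Run:
```python
from h import *
G={n:cv2.cvtColor(cv2.imread(f"pics/{n}0.png"),cv2.COLOR_BGR2GRAY) for n in C}
T=lambda x,y:(145+x/3.721,152+y/3.721-.0)
S=lambda x,y:(235+x/3,175+(y-305)/3)
S2=lambda x,y:(190+(x-402)/3,240+(y-305)/3)
def sub(n,pts):
    p=np.array(pts,np.float32).reshape(-1,1,2)
    q=cv2.cornerSubPix(G[n],p.copy(),(3,3),(-1,-1),(cv2.TERM_CRITERIA_EPS+cv2.TERM_CRITERIA_MAX_ITER,50,.01)).reshape(-1,2)
    return q
def quad(name,s,t):
    a,b=sub("side",s),sub("top",t);P=[]
    for i in range(4):
        X,e=tri(a[i],b[i]);P.append(X);print(name,np.round(a[i],1),np.round(b[i],1),np.round(X*1000,1),round(e*1000,1))
    P=np.array(P);c=P.mean(0);ex=P[0]+P[1]-P[2]-P[3];ex/=np.linalg.norm(ex);ey=P[0]+P[3]-P[1]-P[2];ez=np.cross(ex,ey);ez/=np.linalg.norm(ez);ey=np.cross(ez,ex)
    print(name,"c",np.round(c*1000,1),"x",ex.round(3),"y",ey.round(3),"z",ez.round(3),"len",[round(1000*np.linalg.norm(P[i]-P[i-1])) for i in range(4)])
quad("plate",[S2(415,540),S2(650,318),S2(782,452),(251,370)],[T(23,213),T(332,196),(240,247),(158,250)])
quad("plat",[S(22,452),S(215,312),S(378,372),S(200,528)],[T(428,36),T(763,48),T(750,277),T(410,256)])
quad("tub",[(360,148),(399,129),(443,150),(403,167)],[(427,183),(499,198),(491,258),(415,243)])
for n,a,b in(("pinL+y",S(131,434),T(458,142)),("pinR-y",S(274,335),T(712,158)),("cap",S(214,379),T(591,157)),("stop",S(220,335),T(659,121)),("offc",S(147,410),T(510,126)),("hole+y",(226.7,335.5),T(61,285)),("hole-y",S2(699,397),T(315,278))):
    X,e=tri(a,b);print(n,np.round(X*1000,1),round(e*1000,1))
# dark blobs in top view
m=(G["top"][155:232,255:350]<55).astype(np.uint8)
n,l,st,ce=cv2.connectedComponentsWithStats(m)
for i in range(1,n):
    if st[i,4]>20:
        c=ce[i]+[255,155];rc=cv2.minAreaRect(np.argwhere(l==i)[:,::-1].astype(np.float32));print(c.round(1),st[i],rc[1:],plane("top",c,.086).round(4),plane("top",c,.096).round(4))
o=plane("top",(282.1,185.9),.096)
print("stop@102",plane("top",T(659,121),.1).round(4),"cap@95",plane("top",T(591,157),.095).round(4))
print("offcut corners",[plane("top",T(*p),.096).round(4)[:2].tolist() for p in((491,101),(541,124),(530,151),(479,126))])
```

```text
plate [192.6 317.6] [150.3 208.6] [528.7 432.1 101.9] 0.3
plate [272.7 244.3] [233.3 204.9] [529.7 216.6  98.9] 5.7
plate [316.8 287.9] [238.  245.5] [431.6 216.9  32.4] 2.2
plate [251. 370.] [158.4 248.5] [428.8 429.   38.5] 3.5
plate c [479.7 323.6  67.9] x [0.836 0.012 0.548] y [-0.023  1.     0.012] z [-0.548 -0.023  0.836] len [118, 215, 119, 212]
plat [241.3 222.5] [260.  161.7] [653.  151.7  67.4] 0.3
plat [306.7 177.3] [350.1 164.4] [634.9 -91.   67. ] 6.2
plat [360.7 195.4] [346.5 226.6] [471.7 -72.6  70.7] 2.7
plat [301.7 249.3] [253.8 219.8] [494.1 168.8  67.6] 4.4
plat c [563.4  39.2  68.2] x [ 0.994 -0.109 -0.012] y [ 0.109  0.994 -0.006] z [0.012 0.005 1.   ] len [160, 243, 164, 242]
tub [359.1 146.5] [427.4 183.2] [ 576.4 -287.8   85.8] 0.1
tub [399.6 126.7] [499.1 198.6] [ 526.7 -468.7   90.2] 5.1
tub [443. 150.] [488.8 257.5] [ 378.8 -439.1   59.1] 3.3
tub [403. 167.] [416.3 241.5] [ 429.2 -250.    76.1] 6.6
tub c [ 477.8 -361.4   77.8] x [ 0.966 -0.221  0.133] y [0.219 0.975 0.027] z [-0.136  0.003  0.991] len [152, 188, 154, 196]
pinL+y [570.1 128.6  92.7] 1.3
pinR-y [553.2 -49.2  88. ] 0.6
cap [557.   35.9  91.6] 1.9
stop [579.7 -12.4  98.7] 1.9
offc [580.9  92.1  88.5] 0.5
hole+y [480.8 413.3  69.7] 1.8
hole-y [480.1 233.6  66.5] 0.4
[281.7 185.4] [ 19  25  16  12 117] ((13.86362075805664, 8.049844741821289), 26.56505012512207) [0.5825 0.0932 0.086 ] [0.5804 0.0924 0.096 ]
[321.6 184.4] [62 24 10 12 93] ((11.0, 9.0), 90.0) [ 0.5818 -0.0116  0.086 ] [ 0.5797 -0.0115  0.096 ]
[288.7 229.9] [21 74 26  3 37] ((25.077665328979492, 1.3303802013397217), 3.8140745162963867) [0.4648 0.0771 0.086 ] [0.4637 0.0765 0.096 ]
stop@102 [ 0.5786 -0.0127  0.1   ] cap@95 [0.5555 0.0354 0.095 ]
offcut corners [[0.5974, 0.1045], [0.5799, 0.0697], [0.5609, 0.0778], [0.5798, 0.1131]]
```

```bash
cat >> h.py <<'E'
def D(phi):
    p=np.radians(phi);y=np.array([np.cos(p),np.sin(p),0]);z=np.array([0,0,-1.]);return np.c_[np.cross(y,z),y,z]
def rel(p0,phi0,p,phi): # planned, tool down: mm and deg about tool z
    return np.round(D(phi0).T@(np.array(p)-p0),0),round(phi0-phi,1)
E
python3 - <<'E'
from h import *
for n,px in(("pin+",(268.0,190.0)),("pin-",(336.2,194.4))):print(n,plane("top",px,.095).round(4))
P=[plane("top",p,.09) for p in((427.4,183.2),(499.1,198.6),(490.5,258),(415.5,243))];print("tub",np.mean(P,0).round(4),np.round(P,3).tolist())
print(go([.580,.092,.20],D(-27)))
E
```

```text
pin+ [0.5695 0.1283 0.095 ]
pin- [ 0.5524 -0.0484  0.095 ]
tub [ 0.476  -0.3581  0.09  ] [[0.575, -0.287, 0.09], [0.529, -0.468, 0.09], [0.378, -0.432, 0.09], [0.421, -0.246, 0.09]]
(array([ 561. , -450.5,   38.7]), array([ -0.1,  -0. , -36.8]))
```

Emit:
move_arm:
  targets:
    - [[0.5,561,-451,30,0,0,-37],[0.5,561,-451,30,0,0,-37],[0.5,561,-451,30,0,0,-37],[0.5,561,-451,30,0,0,-37],[0.5,561,-451,30,0,0,-37],[0.5,561,-451,30,0,0,-37],[0.5,561,-451,30,0,0,-37],[0.5,561,-451,30,0,0,-37],[0.5,561,-451,30,0,0,-37],[0.5,561,-451,30,0,0,-37]]
  newtons: 20

```text
clock: 1.35
tool_pos: [0.5404, 0.0072, 0.2124]
eef_rot: [0.852, 0.524, -0.0, 0.0]
contact_force: [0.3, -0.5, 0.1]
opening: 0.496
finger_force: 0.0
```

Emit:
move_arm:
  targets:
    - [[0.5,94,-3,40,0,0,0],[0.5,94,-3,60,0,0,0],[0.5,94,-3,80,0,0,0],[0.5,94,-3,80,0,0,0],[0.5,94,-3,80,0,0,0]]

```text
clock: 1.98
tool_pos: [0.5799, 0.09, 0.1333]
eef_rot: [0.852, 0.524, 0.0, 0.0]
contact_force: [-0.3, -0.4, -0.3]
opening: 0.502
finger_force: 0.0
```

Run:
```python
from h import *
print(r.get_state()["tool_pos"],go([.580,.092,.079],D(-27)))
t=r.snapshot("top")[:,:,::-1];s=r.snapshot("side")[:,:,::-1]
cv2.imwrite("pics/a1.png",np.hstack([cv2.resize(t[130:260,240:370],(400,400)),cv2.resize(s[130:260,235:365],(400,400))]))
```

```text
[0.57985625 0.09000754 0.13331433] (array([ 1.8, -0.8, 54.3]), array([ 0. , -0. ,  0.2]))
```

View pics/a1.png

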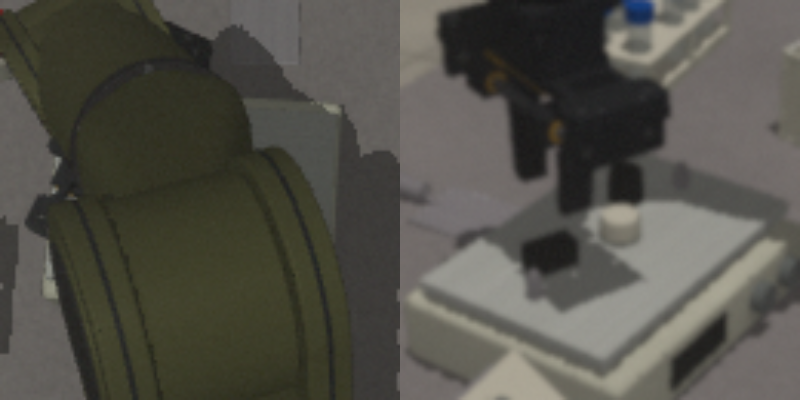

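The left half is the top view, hidden by the arm. The right half is the side view, with the fingertips at about (530,175) and (575,205), straddling a point above the offcut at (550,250), which fits the plan. I'll descend and grip.

Emit:
move_arm:
  targets:
    - [[0.5,2,-1,25,0,0,0],[0.5,2,-1,45,0,0,0],[0.5,2,-1,53,0,0,0],[0.5,2,-1,53,0,0,0],[0.0,2,-1,53,0,0,0],[0.0,2,-1,53,0,0,0],[0.0,2,-1,53,0,0,0],[0.0,2,-1,53,0,0,0]]
  newtons: 20

```text
clock: 3.08
tool_pos: [0.5799, 0.093, 0.0803]
eef_rot: [0.852, 0.524, 0.0, 0.0]
contact_force: [0.3, -0.3, 3.8]
opening: 0.223
finger_force: 19.9
```

Emit:
move_arm:
  targets:
    - [[0.0,0,0,-60,0,0,0],[0.0,0,0,-110,0,0,0],[0.0,-450,111,-110,0,0,0],[0.0,-450,111,-110,0,0,0],[0.0,-450,111,-110,0,0,0],[0.0,-450,111,-110,0,0,0],[0.0,-450,111,-110,0,0,0],[0.0,-450,111,-110,0,0,0],[0.0,-450,111,-110,0,0,0],[0.0,-450,111,-100,0,0,0]]

```text
clock: 4.32
tool_pos: [0.4738, -0.3642, 0.1798]
eef_rot: [0.853, 0.521, -0.001, 0.001]
contact_force: [0.0, 1.1, 0.4]
opening: 0.226
finger_force: 19.9
```

Run:
```python
from h import *
print(r.get_state()["tool_pos"],go([.476,-.358,.08],D(-27)))
```

```text
[ 0.47382772 -0.36422775  0.17979775] (array([ 6.8, -1. , 99.8]), array([ 0.1,  0.2, -0.2]))
```

Emit:
move_arm:
  targets:
    - [[0.0,0,0,62,0,0,0],[0.0,0,0,115,0,0,0],[0.0,0,0,115,0,0,0],[0.5,0,0,115,0,0,0],[0.5,0,0,115,0,0,0],[0.5,0,0,60,0,0,0],[0.5,0,0,0,0,0,0],[0.5,0,0,-10,0,0,0],[0.5,356,-65,-10,0,0,0],[0.5,356,-65,-10,0,0,0]]

```text
clock: 5.58
tool_pos: [0.5117, -0.2384, 0.1908]
eef_rot: [0.852, 0.523, 0.001, 0.001]
contact_force: [1.1, 0.4, 0.0]
opening: 0.504
finger_force: 0.0
```

Emit:
move_arm:
  targets:
    - [[0.5,234,-43,0,0,0,0],[0.5,234,-43,0,0,0,0],[0.5,234,-43,0,0,0,0],[0.5,234,-43,0,0,0,0],[0.5,234,-43,0,0,0,0]]

```text
clock: 6.2
tool_pos: [0.5794, -0.0041, 0.1906]
eef_rot: [0.849, 0.528, 0.002, -0.001]
contact_force: [-0.3, -0.6, -0.0]
opening: 0.5
finger_force: 0.0
```

Run:
```python
from h import *
print(r.get_state()["tool_pos"],go([.579,-.012,.081],D(-27)))
s=r.snapshot("side")[:,:,::-1]
cv2.imwrite("pics/a2.png",cv2.resize(s[100:260,235:455],(770,560)))
```

```text
[ 0.57938785 -0.00411185  0.19059469] (array([ -7.7,   3.1, 109.6]), array([ 0. , -0.3,  0.7]))
```

View pics/a2.png

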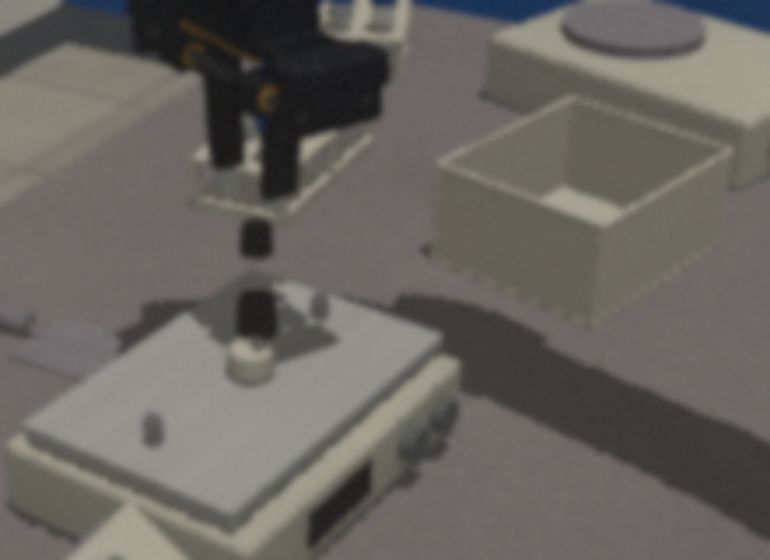

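The offcut is gone from the platform; only the stopper (257,312 in the crop) and cap (250,360) remain, and nothing lies around the tub. Next is the stopper.

Emit:
move_arm:
  targets:
    - [[0.5,-8,3,30,0,0,0],[0.5,-8,3,60,0,0,0],[0.5,-8,3,90,0,0,0],[0.5,-8,3,107,0,0,0],[0.5,-8,3,107,0,0,0],[0.0,-8,3,107,0,0,0],[0.0,-8,3,107,0,0,0],[0.0,-8,3,107,0,0,0],[0.0,-8,3,47,0,0,0],[0.0,-8,3,0,0,0,0]]

```text
clock: 7.5
tool_pos: [0.5775, -0.019, 0.1914]
eef_rot: [0.852, 0.524, 0.0, 0.0]
contact_force: [0.2, -0.6, -0.9]
opening: 0.287
finger_force: 19.9
```

Run:
```python
from h import *
print(r.get_state()["tool_pos"],go([.476,-.358,.19],D(-27)))
```

```text
[ 0.57749975 -0.01901186  0.19142153] (array([-348.4,   62. ,    1.3]), array([ 0. , -0. ,  0.2]))
```

Emit:
move_arm:
  targets:
    - [[0.0,-348,62,0,0,0,0],[0.0,-348,62,0,0,0,0],[0.0,-348,62,0,0,0,0],[0.0,-348,62,0,0,0,0],[0.0,-348,62,0,0,0,0],[0.0,-348,62,0,0,0,0],[0.0,-348,62,0,0,0,0],[0.0,-348,62,50,0,0,0],[0.0,-348,62,105,0,0,0],[0.0,-348,62,115,0,0,0]]

```text
clock: 8.75
tool_pos: [0.4744, -0.355, 0.072]
eef_rot: [0.851, 0.525, -0.001, -0.003]
contact_force: [1.2, 0.6, 1.0]
opening: 0.287
finger_force: 19.9
```

Emit:
move_arm:
  targets:
    - [[0.0,0,0,0,0,0,0],[0.5,0,0,0,0,0,0],[0.5,0,0,0,0,0,0],[0.5,0,0,-60,0,0,0],[0.5,0,0,-115,0,0,0],[0.5,0,0,-120,0,0,0]]

```text
clock: 9.5
tool_pos: [0.4788, -0.3592, 0.2]
eef_rot: [0.852, 0.524, 0.002, 0.005]
contact_force: [-0.3, -0.3, -0.5]
opening: 0.502
finger_force: 0.0
```

Run:
```python
from h import *
print(r.get_state()["tool_pos"],go([.556,.036,.19],D(-27)))
```

```text
[ 0.4787597  -0.35920392  0.19996372] (array([ 387.6, -109.3,    8.6]), array([0.6, 0. , 0.2]))
```

Emit:
move_arm:
  targets:
    - [[0.5,388,-107,5,0,0,0],[0.5,388,-107,5,0,0,0],[0.5,388,-107,5,0,0,0],[0.5,388,-107,5,0,0,0],[0.5,388,-107,5,0,0,0],[0.5,388,-107,5,0,0,0],[0.5,388,-107,5,0,0,0],[0.5,388,-107,5,0,0,0],[0.5,388,-107,5,0,0,0]]

```text
clock: 10.62
tool_pos: [0.5547, 0.0348, 0.1894]
eef_rot: [0.852, 0.523, -0.001, 0.001]
contact_force: [-0.0, -0.4, -0.7]
opening: 0.501
finger_force: 0.0
```

Run:
```python
from h import *
print(r.get_state()["tool_pos"],go([.556,.036,.081],D(-27)))
```

```text
[0.55467825 0.03476716 0.18938534] (array([  1.9,   0.6, 108.4]), array([-0. ,  0.1,  0.1]))
```

Emit:
move_arm:
  targets:
    - [[0.5,1,1,50,0,0,0],[0.5,1,1,90,0,0,0],[0.5,1,1,107,0,0,0],[0.5,1,1,107,0,0,0],[0.0,1,1,107,0,0,0],[0.0,1,1,107,0,0,0],[0.0,1,1,107,0,0,0],[0.0,1,1,50,0,0,0],[0.0,1,1,0,0,0,0],[0.0,1,1,0,0,0,0]]

```text
clock: 11.88
tool_pos: [0.5592, 0.0379, 0.1937]
eef_rot: [0.852, 0.524, 0.004, 0.002]
contact_force: [-1.1, 0.7, -0.8]
opening: 0.33
finger_force: 20.0
```

Run:
```python
from h import *
print(r.get_state()["tool_pos"],go([.476,-.358,.19],D(-27)))
```

```text
[0.55919427 0.03790495 0.19371828] (array([-390.9,  104.1,    2.5]), array([ 0.4, -0.3,  0.2]))
```

Emit:
move_arm:
  targets:
    - [[0.0,-389,105,0,0,0,0],[0.0,-389,105,0,0,0,0],[0.0,-389,105,0,0,0,0],[0.0,-389,105,0,0,0,0],[0.0,-389,105,0,0,0,0],[0.0,-389,105,0,0,0,0],[0.0,-389,105,0,0,0,0],[0.0,-389,105,0,0,0,0],[0.0,-389,105,60,0,0,0],[0.0,-389,105,110,0,0,0]]

```text
clock: 13.12
tool_pos: [0.4758, -0.3547, 0.0782]
eef_rot: [0.851, 0.525, 0.001, -0.001]
contact_force: [-0.2, -0.2, 0.1]
opening: 0.324
finger_force: 20.0
```

Emit:
move_arm:
  targets:
    - [[0.0,0,0,5,0,0,0],[0.5,0,0,5,0,0,0],[0.5,0,0,5,0,0,0],[0.5,0,0,-60,0,0,0],[0.5,0,0,-120,0,0,0],[1.0,0,0,-180,0,0,0],[1.0,0,0,-180,0,0,0]]

```text
clock: 14.0
tool_pos: [0.4785, -0.3587, 0.2669]
eef_rot: [0.852, 0.524, 0.003, 0.006]
contact_force: [0.7, 0.3, -0.6]
opening: 0.705
finger_force: 0.0
```

```bash
cat >> h.py <<'E'
a=np.radians(35);yw=np.radians(0)
Zp=np.array([-np.sin(a),0,np.cos(a)]) # plate normal
def PG(ysign=1,Z=Zp):  # tool approach -Z, y along plate y
    y=np.array([0,ysign,0.]);z=-Z;return np.c_[np.cross(y,z),y,z]
E
python3 - <<'E'
from h import *
s=r.get_state();print(s["tool_pos"],s["q"].round(2) if hasattr(s["q"],"round") else s["q"])
F=np.array([.4795,.3235,.071])+.024*Zp
T=F+.100*Zp
for ys in(1,-1):
    print(ys,"tcp hover",T.round(3),go(T,PG(ys)), "grasp tcp",(F-.019*Zp).round(4))
sd=r.snapshot("side")[:,:,::-1]
cv2.imwrite("pics/a3.png",cv2.resize(sd[120:270,235:455],(770,525)))
E
```

```text
[ 0.47850554 -0.3587079   0.26688607] [ 0.81  0.64 -0.43  1.62  0.31  0.94 -0.19]
1 tcp hover [0.408 0.324 0.173] (array([ 577.4, -371.4,   88.5]), array([ -35. ,  -21. , -112.6])) grasp tcp [0.4766 0.3235 0.0751]
-1 tcp hover [0.408 0.324 0.173] (array([ 577.4, -371.4,   88.5]), array([-18.5,  31. ,  61.3])) grasp tcp [0.4766 0.3235 0.0751]
```

View pics/a3.png

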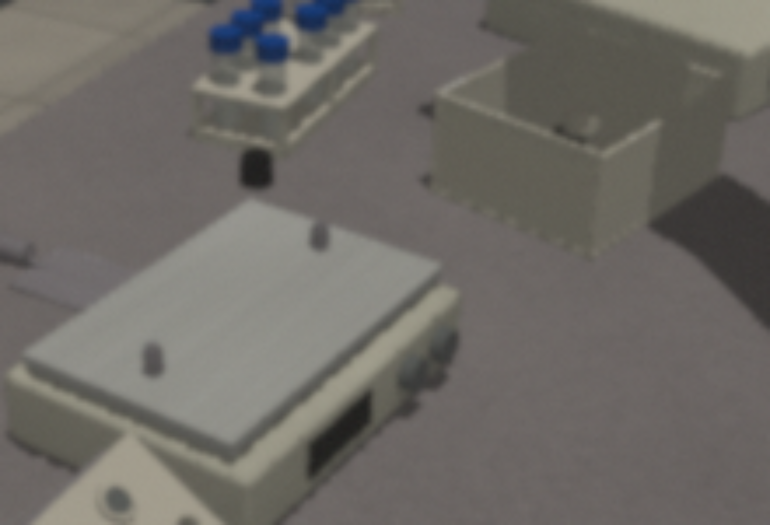

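All three leftovers are gone from the platform and can be glimpsed in the tub at about (580,130); the spare stopper at (257,168) hasn't moved. Now the plate.

Emit:
move_arm:
  targets:
    - [[1,577,-371,0,0,0,-117],[1,577,-371,0,0,0,-117],[1,577,-371,0,0,0,-117],[1,577,-371,0,0,0,-117],[1,577,-371,0,0,0,-117],[1,577,-371,0,0,0,-117],[1,577,-371,0,0,0,-117],[1,577,-371,0,0,0,-117],[1,577,-371,0,0,0,-117],[1,577,-371,0,0,0,-117]]

```text
clock: 15.3
tool_pos: [0.4093, 0.2654, 0.2591]
eef_rot: [0.078, 0.997, -0.001, -0.0]
contact_force: [0.5, -0.2, 0.2]
opening: 1.002
finger_force: 0.0
```

Run:
```python
from h import *
s=r.get_state();print(s["tool_pos"],np.round(s["q"],2))
F=np.array([.4795,.3235,.071])+.024*Zp
print(go(F+.100*Zp,PG(1)))
```

```text
[0.40928743 0.26543346 0.25905494] [-0.1   0.62 -0.93  1.92  0.62  0.92  0.08]
(array([ 9.9, 57.4, 86.4]), array([ -2.8, -35. ,  -8.7]))
```

Emit:
move_arm:
  targets:
    - [[1,10,50,40,-3,-35,-9],[1,10,57,86,-3,-35,-9],[1,10,57,86,-3,-35,-9],[1,10,57,86,-3,-35,-9],[1,10,57,86,-3,-35,-9],[1,10,57,86,-3,-35,-9],[1,10,57,86,-3,-35,-9],[1,10,57,86,-3,-35,-9]]

```text
clock: 16.3
tool_pos: [0.4107, 0.3217, 0.1742]
eef_rot: [0.002, 0.953, 0.001, 0.302]
contact_force: [0.8, 0.4, -0.1]
opening: 1.002
finger_force: 0.0
```

Run:
```python
from h import *
s=r.get_state();print(s["tool_pos"],np.round(s["q"],2))
F=np.array([.4795,.3235,.071])+.024*Zp
print(go(F+.100*Zp,PG(1)),go(F-.019*Zp,PG(1)))
t=r.snapshot("top")[:,:,::-1];s=r.snapshot("side")[:,:,::-1]
cv2.imwrite("pics/a4.png",np.hstack([cv2.resize(t[160:290,130:260],(400,400)),cv2.resize(s[190:390,170:370],(400,400))]))
```

```text
[0.41070729 0.32169248 0.17417236] [-0.78  0.71 -0.48  2.35  1.76  0.86 -1.24]
(array([ 2.8,  1.8, -0. ]), array([ 0. ,  0.1, -0.3])) (array([  3.1,   1.7, 119. ]), array([ 0. ,  0.1, -0.3]))
```

View pics/a4.png

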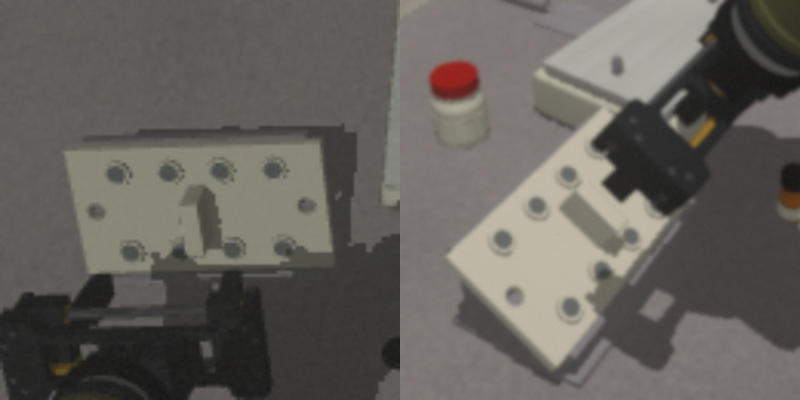

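Run:
```python
from h import *
s=r.get_state();tcp=np.array(s["tool_pos"]);R=Ro.from_quat(s["eef_rot"]).as_matrix()
Fc=np.array([.4795,.3235,.071]);f=400/130
for nm,X in(("tcp",tcp),("tipL",tcp+R@[0,.044,0]),("tipR",tcp-R@[0,.044,0]),("fintop",Fc+.038*Zp),("h+",Fc+[0,.09,0]),("h-",Fc-[0,.09,0])):
    p=(proj("top",X)-[130,160])*f;q=(proj("side",X)-[170,190])*2;print(nm,p.round(),q.round())
```

```text
tcp [166. 283.] [250. 150.]
tipL [110. 284.] [218. 184.]
tipR [223. 281.] [279. 119.]
fintop [190. 230.] [202. 200.]
h+ [ 95. 211.] [116. 291.]
h- [306. 205.] [239. 158.]
```

The top half of the crop shows the holes at (96,211) and (306,205), exactly where my estimate projects them, and the fin at about (193,222). The gripper straddles it, aligned with the slope. Descending along the normal.

Emit:
move_arm:
  targets:
    - [[0.7,3,2,40,0,0,0],[0.7,3,2,80,0,0,0],[0.7,3,2,100,0,0,0],[0.7,3,2,110,0,0,0],[0.7,3,2,116,0,0,0],[0.7,3,2,116,0,0,0],[0.7,3,2,116,0,0,0]]
  newtons: 10

```text
clock: 17.27
tool_pos: [0.4735, 0.3248, 0.0777]
eef_rot: [0.0, 0.953, 0.002, 0.302]
contact_force: [-0.1, 0.1, 0.4]
opening: 0.705
finger_force: 0.0
```

Run:
```python
from h import *
s=r.get_state();print(s["tool_pos"],np.round(s["q"],2),s["contact_force"])
F=np.array([.4795,.3235,.071])+.024*Zp
print(go(F-.019*Zp,PG(1)))
```

```text
[0.47348212 0.32482019 0.07767263] [-0.68  0.94 -0.44  2.26  2.02  0.93 -1.34] [-0.12237471  0.11446038  0.38077128]
(array([-1.1, -1.3,  3.9]), array([ 0.2,  0.1, -0.1]))
```

Close softly, then firm up.

Emit:
move_arm:
  targets:
    - [[0.0,-1,-1,3,0,0,0],[0.0,-1,-1,3,0,0,0],[0.0,-1,-1,3,0,0,0],[0.0,-1,-1,3,0,0,0],[0.0,-1,-1,3,0,0,0],[0.0,-1,-1,3,0,0,0]]
  newtons: 10

```text
clock: 18.02
tool_pos: [0.4762, 0.324, 0.0752]
eef_rot: [0.0, 0.953, 0.002, 0.301]
contact_force: [0.8, 1.0, -0.1]
opening: 0.183
finger_force: 10.0
```

Emit:
move_arm:
  targets:
    - [[0.0,0,0,0,0,0,0],[0.0,0,0,0,0,0,0],[0.0,0,0,-5,0,0,0],[0.0,0,0,-15,0,0,0],[0.0,0,0,-30,0,0,0],[0.0,0,0,-55,0,0,0],[0.0,0,0,-80,0,0,0],[0.0,0,0,-80,0,0,0]]
  newtons: 50

```text
clock: 19.02
tool_pos: [0.429, 0.3242, 0.1422]
eef_rot: [-0.001, 0.953, 0.003, 0.302]
contact_force: [-0.1, -0.5, -3.6]
opening: 0.176
finger_force: 50.0
```

Run:
```python
from h import *
s=r.get_state();print(s["tool_pos"],np.round(s["q"],2))
y=np.array([.0955,.9954,0]);ps=np.degrees(np.arctan2(y[1],y[0]))
print(ps,"level here, up",go(np.array(s["tool_pos"])+[0,0,.07],D(ps)),"over seat",go([.561,.040,.26],D(ps)))
```

```text
[0.42899548 0.32420187 0.14219836] [-0.76  0.79 -0.46  2.33  1.86  0.89 -1.3 ]
84.51974041369527 level here, up (array([-40.3,   0.3, -57.3]), array([ 2. , 35.1,  5.4])) over seat (array([-175.8, -284.1,  -21.9]), array([ 2. , 35.1,  5.4]))
```

Emit:
move_arm:
  targets:
    - [[0,-20,0,-35,0,8,1],[0,-40,0,-57,1,16,3],[0,-40,0,-57,1,25,4],[0,-40,0,-57,2,35,5],[0,-60,-40,-52,2,35,5],[0,-83,-90,-46,2,35,5],[0,-106,-140,-40,2,35,5],[0,-130,-190,-34,2,35,5],[0,-153,-240,-28,2,35,5],[0,-176,-284,-22,2,35,5]]

```text
clock: 20.27
tool_pos: [0.5613, 0.035, 0.2582]
eef_rot: [0.047, 0.999, -0.004, -0.001]
contact_force: [0.9, -0.2, -3.7]
opening: 0.179
finger_force: 50.0
```

Emit:
move_arm:
  targets:
    - [[0,0,0,60,0,0,0],[0,0,0,90,0,0,0],[0,0,0,90,0,0,0],[0,0,0,90,0,0,0]]

```text
clock: 20.78
tool_pos: [0.5622, 0.0387, 0.1698]
eef_rot: [0.046, 0.999, -0.002, 0.001]
contact_force: [-0.3, -0.1, -2.6]
opening: 0.175
finger_force: 50.0
```

Run:
```python
from h import *
s=r.get_state();print(s["tool_pos"],np.round(s["q"],2),s["contact_force"])
print(go([.561,.040,.15],D(84.5)))
t=r.snapshot("top")[:,:,::-1];s=r.snapshot("side")[:,:,::-1]
cv2.imwrite("pics/top5.png",t);cv2.imwrite("pics/side5.png",s)
cv2.imwrite("pics/a5.png",np.hstack([cv2.resize(t[140:260,240:360],(320,480)[:1]*2),cv2.resize(s[150:270,230:350],(480,480))[:320*0+480] if False else cv2.resize(s[140:260,230:350],(320,320))]))
o=cv2.resize(s[140:280,225:385],(800,600),interpolation=cv2.INTER_CUBIC)[:, :];o[:200,:240]=cv2.resize(t[150:250,245:365],(240,200));cv2.imwrite("pics/a5.png",cv2.convertScaleAbs(o,alpha=1.3))
```

```text
[0.56220121 0.03868357 0.16984176] [ 0.24  0.78 -0.69  1.81  0.68  0.8   0.68] [-0.29570595 -0.12149701 -2.63484635]
(array([ 1.4,  1.3, 19.8]), array([-0.2,  0.1,  0.2]))
```

View pics/a5.png

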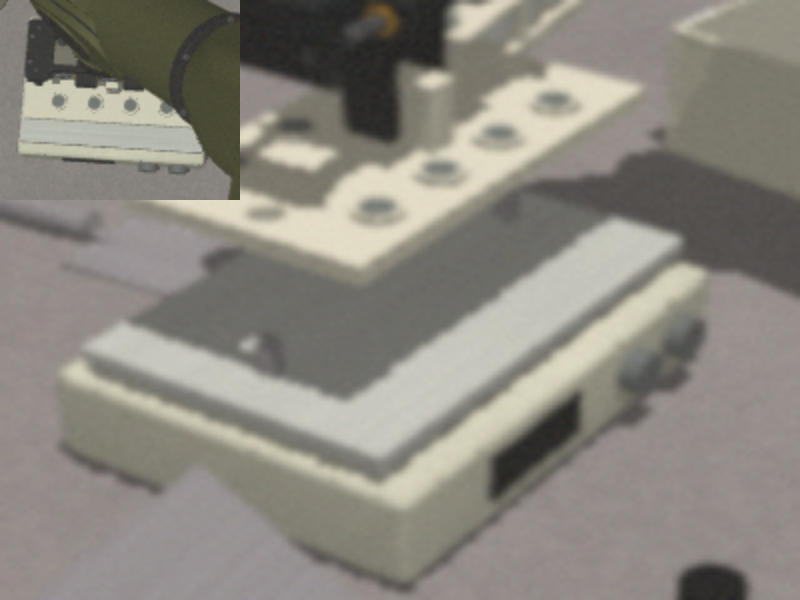

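The plate is held level above the shaker. Hole +y is at crop (265,213), the +y pin tip at (262,340), and the near front corner at (358,270). Next I'll refine the pins and hole by blob centroids.

Run:
```python
from h import *
t0=cv2.imread("pics/top0.png",0).astype(float);s0=cv2.imread("pics/side0.png",0).astype(float);s5=cv2.imread("pics/side5.png",0).astype(float)
def cen(I,c,w,sgn=-1,th=15):
    x,y=int(c[0]),int(c[1]);p=I[y-w:y+w+1,x-w:x+w+1];d=np.clip(sgn*(p-np.median(p))-th,0,None)
    g=np.mgrid[y-w:y+w+1,x-w:x+w+1];return np.array([(g[1]*d).sum(),(g[0]*d).sum()])/d.sum(),(d>0).sum()
L=[]
for c in((268,190),(336,194)):
    p,n=cen(t0,c,4);q=plane("top",p,.088);L.append(q);print("top pin",p.round(2),n,q.round(4))
d=L[0]-L[1];print("len",np.linalg.norm(d),"yaw y",np.degrees(np.arctan2(d[1],d[0])),"mid",(L[0]+L[1])/2)
M=[]
for c in((278,221),(326,188)):
    p,n=cen(s0,c,5);q=plane("side",p,.088);M.append(q);print("side pin",p.round(2),n,q.round(4))
d=M[0]-M[1];print("len",np.linalg.norm(d),"yaw y",np.degrees(np.arctan2(d[1],d[0])),"mid",(M[0]+M[1])/2)
for X in L:print(proj("side",X).round(1))
p,n=cen(s5,(278,190),5);print("hole",p,n,plane("side",p,.165).round(4))
st=r.get_state();R=Ro.from_quat(st["eef_rot"]).as_matrix();tcp=np.array(st["tool_pos"]);h=tcp+R@[0,.09,.005];print("expected hole",h.round(4),proj("side",h))
# platform edges in top0: line fit via Canny segments
e=cv2.Canny(cv2.GaussianBlur(cv2.resize(t0.astype(np.uint8)[150:240,245:360],None,fx=4,fy=4,interpolation=cv2.INTER_CUBIC),(5,5),0),30,80)
for l in cv2.HoughLinesP(e,1,np.pi/720,80,minLineLength=170,maxLineGap=12)[:,0]:
    a,b=[plane("top",(l[i]/4+245-.375,l[i+1]/4+150-.375),.076) for i in(0,2)];d=b-a;print(a.round(3)[:2],b.round(3)[:2],round(np.degrees(np.arctan2(d[1],d[0]))%90,2))
```

```text
top pin [268.15 190.03] 28 [0.5708 0.1287 0.088 ]
top pin [336.38 194.36] 26 [ 0.5537 -0.0492  0.088 ]
len 0.17866695070296001 yaw y 84.52271992713 mid [0.56225695 0.03973082 0.088     ]
side pin [280.18 216.74] 28 [0.5746 0.1174 0.088 ]
side pin [326.   187.08] 45 [ 0.5489 -0.0402  0.088 ]
len 0.1596719760847743 yaw y 80.75037137479816 mid [0.56177965 0.03859402 0.088     ]
[278.8 219.9]
[326.  184.9]
hole [279.14012739 188.11624204] 37 [0.5673 0.1268 0.165 ]
expected hole [0.571  0.1286 0.1652] [277.11813071 187.96181004]
[0.498 0.168] [0.65  0.153] 84.59
```

Emit:
move_arm:
  targets:
    - [[0,0,1,25,0,0,0],[0,0,1,45,0,0,0],[0,0,1,48,0,0,0],[0,0,1,48,0,0,0],[0,0,1,48,0,0,0]]

```text
clock: 21.5
tool_pos: [0.5626, 0.0396, 0.1222]
eef_rot: [0.046, 0.999, -0.002, 0.002]
contact_force: [0.6, 1.2, -2.6]
opening: 0.176
finger_force: 50.0
```

Run:
```python
from h import *
st=r.get_state();tcp=np.array(st["tool_pos"]);R=Ro.from_quat(st["eef_rot"]).as_matrix();print(tcp,st["eef_rot"],st["contact_force"])
t=r.snapshot("top")[:,:,::-1].copy();s=r.snapshot("side")[:,:,::-1].copy()
cv2.imwrite("pics/top6.png",t);cv2.imwrite("pics/side6.png",s)
k=10;o=cv2.resize(s[180:240,250:330],None,fx=k,fy=k,interpolation=cv2.INTER_CUBIC)
o=cv2.convertScaleAbs(o,alpha=1.4)
def mk(X,c):
    p=(proj("side",X)-[250,180]+.5)*k;cv2.circle(o,tuple(int(v) for v in p),3,c,-1);return (p).round()
ctr=tcp+R@[0,0,.005]
print("hole+",mk(ctr+R@[0,.09,0],(0,0,255)),"hole-",mk(ctr-R@[0,.09,0],(0,0,255)))
for a,b in((-60,107.5),(60,107.5),(-60,-107.5)):print("corner",mk(ctr+a*.001*-R[:,0]+R[:,1]*b*.001,(0,255,0)))
cv2.imwrite("pics/a6.png",o)
```

```text
[0.56263845 0.03958011 0.12222857] [ 0.04618002  0.99892998 -0.00195937  0.00156841] [ 0.64373681  1.21261015 -2.57969025]
hole+ [285. 289.] hole- [766. -58.]
corner [468. 424.]
corner [  8. 237.]
corner [1025.  -16.]
```

View pics/a6.png

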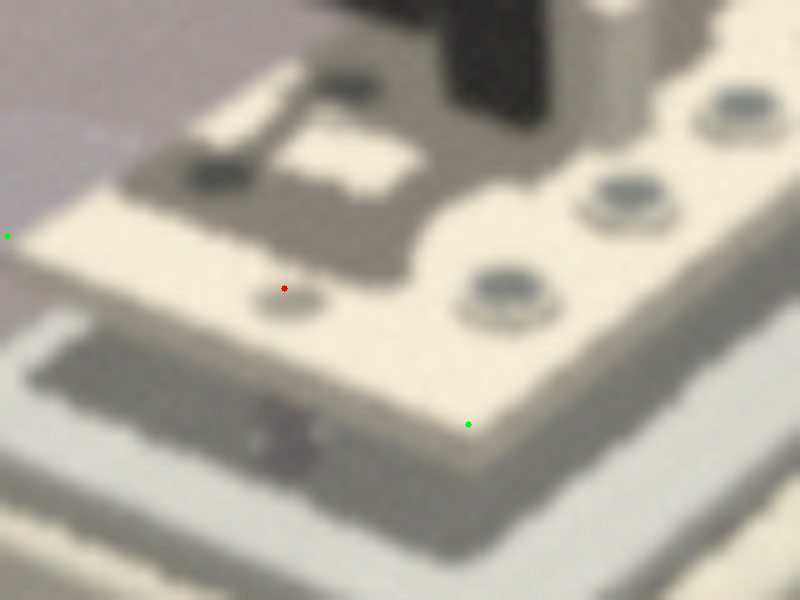

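Run:
```python
from h import *
y=np.array([np.cos(np.radians(84.5)),np.sin(np.radians(84.5)),0]);x=np.array([y[1],-y[0],0]);c=np.array([.5623,.0397,0])
f=lambda a,b,z:proj("side",c+x*a+y*b+[0,0,z])
S=lambda X,Y:np.array([(X+.5)/3-.5+235,(Y-304.5)/3-.5+175])
for nm,o,p in(("++",S(22,452),f(.08,.12,.076)),("+-",S(215,312),f(.08,-.12,.076)),("--",S(378,372),f(-.08,-.12,.076)),("-+",S(200,528),f(-.08,.12,.076)),("pin+tip",S(131,434),f(0,.09,.097)),("pin-tip",S(274,333),f(0,-.09,.097)),("pin+base a6",np.array([250+288/10-.5,180+470/10-.5]),f(0,.09,.076))):print(nm,o.round(1),p.round(1),(o-p).round(1))
# hue/saturation-free dark blob for pins, side6 vs side0 (clean rows)
s5=cv2.imread("pics/side5.png",0)[212:228,268:292];print(s5)
```

```text
++ [242.  223.7] [240.8 219. ] [1.2 4.6]
+- [306.3 177. ] [306.3 175. ] [0.1 2. ]
-- [360.7 197. ] [361.5 193.8] [-0.8  3.2]
-+ [301.3 249. ] [301.  245.2] [0.4 3.8]
pin+tip [278.3 217.7] [278.4 216.4] [-0.   1.2]
pin-tip [326. 184.] [326.2 181.5] [-0.2  2.5]
pin+base a6 [278.3 226.5] [278.8 224.7] [-0.5  1.8]
[[ 83  82  84  82  84  82  83  83  83  84  84  83  84  83  81  83  82  83
   82  82  82  84  83  83]
 [ 83  83  82  83  85  83  84  84  85  83  82  83  83  83  82  81  81  83
   83  84  82  82  82  84]
 [ 84  82  82  83  82  84  83  84  82  83  82  81  82  83  82  83  81  82
   84  83  83  83  83  83]
 [ 82  81  82  84  83  83  84  85  84  81  82  82  83  81  81  85  82  83
   82  83  84  84  84  85]
 [ 85  84  82  83  83  84  83  82  82  81  81  81  81  83  82  84  83  82
   82  84  83  83  83  84]
 [ 84  85  85  84  84  84  85  89  82  79  76  79  79  81  83  82  83  83
   84  80  83  84  85  84]
 [ 83  85  85  84  84  87  95 102  92  77  69  71  76  81  83  85  84  85
   83  84  86  84  84  85]
 [ 85  84  85  84  88 104 116 120 102  80  71  68  70  79  81  84  83  85
   84  84  83  85  82  83]
 [ 84  84  84  84  93 120 133 123  99  77  70  69  70  75  82  84  84  83
   84  84  83  83  84  84]
 [ 87  84  83  83  91 111 121 112  93  79  74  69  69  76  81  83  85  82
   84  82  82  84  82  85]
 [103  94  91  87  86  91  95  94  88  82  79  73  70  73  81  82  85  83
   83  83  82  83  82  83]
 [129 119 114 103  92  87  83  83  80  83  83  75  70  73  79  83  83  83
   84  83  83  83  82  84]
 [146 144 140 129 117 104  92  85  82  82  83  76  71  71  79  83  83  83
   82  83  83  82  82  82]
 [150 149 149 147 141 129 118 100  86  83  82  79  74  71  79  82  82  84
   82  85  83  83  82  82]
 [151 150 149 150 151 147 141 126 106  91  88  81  75  75  81  82  83  85
   82  84  83  83  83  83]
 [151 150 152 152 152 152 152 144 130 115 108  96  87  86  86  85  82  83
   83  82  84  84  84  83]]
```

Run:
```python
from h import *
from scipy.ndimage import map_coordinates
st=r.get_state();tcp=np.array(st["tool_pos"]);R=Ro.from_quat(st["eef_rot"]).as_matrix()
ex,ey=-R[:,0],R[:,1]
def prof(img,n,c,ax,other,rng,z0):  # profile along ax (mm rng), at offset vectors
    out=[]
    for o in other:
        P=[proj(n,c+ax*a*.001+o) for a in rng];P=np.array(P);v=map_coordinates(img,[P[:,1],P[:,0]],order=1);out.append(v)
    return np.mean(out,0)
T6=cv2.imread("pics/top6.png").astype(float);T0=cv2.imread("pics/top0.png").astype(float);S6=cv2.imread("pics/side6.png").astype(float)
def show(nm,v,rng):
    g=np.gradient(v,rng);i=np.argsort(-abs(g))[:1];print(nm,"edge",rng[i],"\n",[f"{a:.0f}:{b:.0f}" for a,b in zip(rng,v)][::2])
c=tcp+R@[0,0,.005]
show("top plate front x",prof(T6[:,:,0],"top",c,ex,[ey*o*.001 for o in range(40,100,4)],np.arange(-72,-49,1.),0),np.arange(-72,-49,1.))
show("top plate +y",prof(T6[:,:,0],"top",c,ey,[ex*o*.001 for o in range(-55,-25,3)],np.arange(97,120,1.),0),np.arange(97,120,1.))
for k in(0,2):
  show("top seats x",prof(T6[:,:,k],"top",c+[0,0,.004],ex,[ey*o*.001 for o in range(30,90,2)],np.arange(-56,-20,1.),0),np.arange(-56,-20,1.))
show("side plate front x",prof(S6[:,:,0],"side",c,ex,[ey*o*.001 for o in range(0,100,4)],np.arange(-72,-49,1.),0),np.arange(-72,-49,1.))
show("side plate +y",prof(S6[:,:,0],"side",c,ey,[ex*o*.001 for o in range(-55,50,4)],np.arange(97,120,1.),0),np.arange(97,120,1.))
cy=np.array([np.cos(np.radians(84.5)),np.sin(np.radians(84.5)),0]);cx=np.array([cy[1],-cy[0],0]);p=np.array([.5623,.0397,.076])
for nm,img in(("top",T0),("side",cv2.imread("pics/side0.png").astype(float))):
  for sg,ax,oa,L in((-1,cx,cy,80),(1,cx,cy,80),(1,cy,cx,120),(-1,cy,cx,120)):
    rng=np.arange(L-12,L+13,1.)*sg
    show(f"{nm} platform {sg*L}",prof(img[:,:,0],nm,p,ax,[oa*o*.001 for o in range(-60,61,4)],rng,0),rng)
```

```text
top plate front x edge [-59.] 
 ['-72:133', '-70:133', '-68:135', '-66:136', '-64:134', '-62:122', '-60:118', '-58:134', '-56:138', '-54:138', '-52:138', '-50:138']
top plate +y edge [115.] 
 ['97:138', '99:138', '101:138', '103:138', '105:137', '107:135', '109:133', '111:133', '113:133', '115:118', '117:96', '119:95']
top seats x edge [-21.] 
 ['-56:139', '-54:138', '-52:138', '-50:137', '-48:136', '-46:133', '-44:128', '-42:125', '-40:124', '-38:124', '-36:125', '-34:126', '-32:128', '-30:131', '-28:135', '-26:137', '-24:138', '-22:131']
top seats x edge [-21.] 
 ['-56:157', '-54:157', '-52:157', '-50:156', '-48:155', '-46:151', '-44:144', '-42:139', '-40:137', '-38:137', '-36:139', '-34:140', '-32:143', '-30:148', '-28:152', '-26:155', '-24:156', '-22:148']
side plate front x edge [-63.] 
 ['-72:86', '-70:91', '-68:96', '-66:101', '-64:113', '-62:130', '-60:144', '-58:150', '-56:152', '-54:151', '-52:147', '-50:143']
side plate +y edge [110.] 
 ['97:148', '99:149', '101:151', '103:151', '105:149', '107:142', '109:129', '111:114', '113:101', '115:95', '117:94', '119:92']
top platfo
[... 669 characters left out ...]
']
side platform -80 edge [-92.] 
 ['-68:137', '-70:137', '-72:137', '-74:138', '-76:138', '-78:136', '-80:131', '-82:119', '-84:105', '-86:93', '-88:86', '-90:87', '-92:100']
side platform 80 edge [77.] 
 ['68:139', '70:138', '72:136', '74:132', '76:124', '78:116', '80:110', '82:106', '84:105', '86:105', '88:105', '90:105', '92:105']
side platform 120 edge [125.] 
 ['108:139', '110:139', '112:139', '114:138', '116:138', '118:138', '120:135', '122:128', '124:116', '126:103', '128:92', '130:86', '132:83']
side platform -120 edge [-115.] 
 ['-108:132', '-110:130', '-112:126', '-114:121', '-116:115', '-118:109', '-120:105', '-122:102', '-124:101', '-126:101', '-128:101', '-130:101', '-132:101']
```

Both views put the plate within about 1 mm of centred over the pins. I'll use a guarded descent and watch the forces.

Emit:
move_arm:
  targets:
    - [[0,0,0.5,5,0,0,0],[0,0,0.5,10,0,0,0],[0,0,0.5,14,0,0,0],[0,0,0.5,17,0,0,0],[0,0,0.5,17,0,0,0]]

```text
clock: 22.22
tool_pos: [0.5621, 0.0405, 0.1039]
eef_rot: [0.046, 0.999, -0.002, 0.001]
contact_force: [0.7, 2.6, -4.1]
opening: 0.179
finger_force: 50.0
```

Emit:
move_arm:
  targets:
    - [[0,0,0,3,0,0,0],[0,0,0,5,0,0,0],[0,0,0,7,0,0,0],[0,0,0,8,0,0,0],[0,0,0,8,0,0,0]]

```text
clock: 22.85
tool_pos: [0.5622, 0.0404, 0.0962]
eef_rot: [0.046, 0.999, -0.002, 0.001]
contact_force: [1.0, 3.5, -2.3]
opening: 0.177
finger_force: 50.0
```

Emit:
move_arm:
  targets:
    - [[0,0,0.5,2,0,0,0],[0,0,0.5,3,0,0,0],[0,0,0.5,4,0,0,0],[0,0,0.5,5,0,0,0],[0,0,0.5,5,0,0,0]]

```text
clock: 23.48
tool_pos: [0.5622, 0.0404, 0.0918]
eef_rot: [0.046, 0.999, -0.002, 0.001]
contact_force: [0.2, 2.9, 4.3]
opening: 0.174
finger_force: 50.1
```

Emit:
move_arm:
  targets:
    - [[0,0,0,1,0,0,0],[0,0,0,1.5,0,0,0],[0,0,0,1.5,0,0,0],[0,0,0,1.5,0,0,0]]

```text
clock: 23.98
tool_pos: [0.5622, 0.0404, 0.0918]
eef_rot: [0.046, 0.999, -0.003, 0.001]
contact_force: [-3.7, 1.2, 17.1]
opening: 0.179
finger_force: 50.1
```

Firm contact at the expected height. Release and retract.

Emit:
move_arm:
  targets:
    - [[0,0,0,-1,0,0,0],[0,0,0,-1,0,0,0],[0.5,0,0,-1,0,0,0],[0.5,0,0,-1,0,0,0],[0.5,0,0,-1,0,0,0],[0.5,0,0,-20,0,0,0],[0.5,0,0,-60,0,0,0],[0.5,0,0,-120,0,0,0],[0.5,0,0,-160,0,0,0],[0.5,0,0,-160,0,0,0]]
  newtons: 5

```text
clock: 25.22
tool_pos: [0.5636, 0.0419, 0.254]
eef_rot: [0.046, 0.999, -0.001, 0.004]
contact_force: [0.3, -0.6, -0.8]
opening: 0.495
finger_force: 0.0
```

Emit:
move_arm:
  targets:
    - [[0.5,0,-60,-20,0,0,0],[0.5,0,-120,-20,0,0,0],[0.5,0,-180,-20,0,0,0],[0.5,0,-240,-20,0,0,0],[0.5,0,-300,-20,0,0,0],[0.5,0,-300,-20,0,0,0]]

```text
clock: 25.98
tool_pos: [0.5314, -0.2646, 0.2692]
eef_rot: [0.052, 0.999, -0.004, -0.001]
contact_force: [0.1, 1.7, 0.6]
opening: 0.501
finger_force: 0.0
```

Run:
```python
from h import *
st=r.get_state();print(st["tool_pos"],st["contact_force"])
t=r.snapshot("top")[:,:,::-1].copy();s=r.snapshot("side")[:,:,::-1].copy()
cv2.imwrite("pics/top7.png",t);cv2.imwrite("pics/side7.png",s)
f=lambda i,x,y,w,h,W,H:cv2.convertScaleAbs(cv2.resize(i[y:y+h,x:x+w],(W,H),interpolation=cv2.INTER_CUBIC),alpha=1.35)
o=np.zeros((600,800,3),np.uint8);o[:400]=f(s,225,165,160,80,800,400);o[400:,:260]=f(t,245,150,117,90,260,200);o[400:,260:560]=f(s,0,60,640,340,300,200);o[400:,560:]=f(t,405,170,108,90,240,200)
cv2.imwrite("pics/a7.png",o)
```

```text
[ 0.53143623 -0.26458272  0.26922487] [0.05105151 1.70306863 0.60123056]
```

View pics/a7.png

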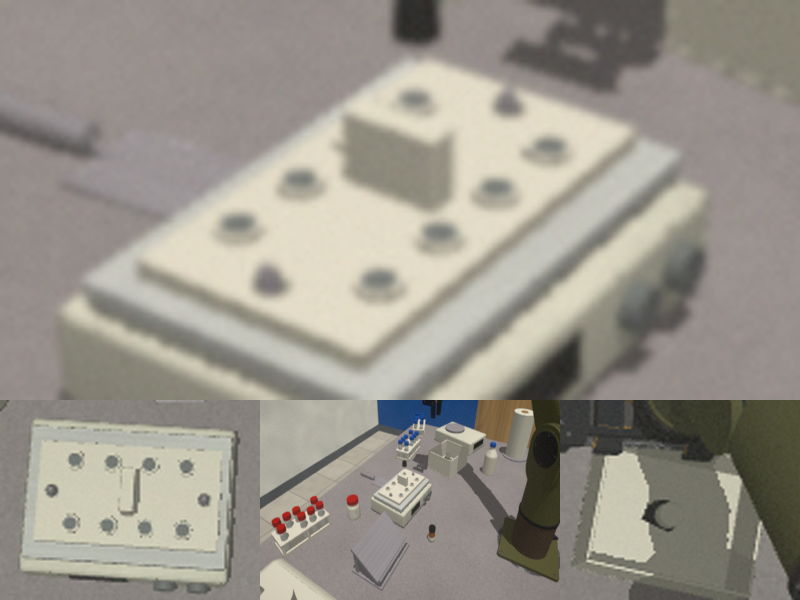

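The plate lies flush on the platform, with both pins showing through its holes at (268,280) and (507,102), and the fin up. In the tub crop the cap is at (660,515) with dark pieces beneath it, and the bystanders haven't moved. Handing in.

```bash
python3 -c "
from plant import r
print(r.finish_job())"
```

```text
the job is handed in; nothing more can be done
None
```

The job is handed in, with no verdict returned: the three leftovers went into the waste tub, the plate looks flush on both pins with the fin up, it has been let go, and no bystander looks moved.

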